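# Find the weak clips on the wreath-tag bar

## Robot

A 6-joint arm with a two-finger parallel gripper is mounted at the origin on the work surface. World frame = base frame: x ahead of the robot, y to its left, z up, the work surface at z = 0. Lengths are in m, angles in rad, forces in N, time in s.
With the tool pointing down it reaches from about 0.25 to 0.725 m from the base axis. Payload 4 kg.
Tool frame: the origin (TCP) lies on the centre line of the jaws, within the pads' length; the fingertips stand 17 mm ahead of it and the grasp point (between the pads) lies 2 mm behind it; z points along the fingers, x is the direction in which the jaws open and shut, and the axes are right-handed (so a half turn about z gives the same grasp; the last joint's range is limited). The gripper opens to 85 mm and grips with 20 to 120 N. Pads are 22 mm wide; open, the fingers measure 114 mm over their backs; the gripper's body (76 mm by 85 mm) begins 54 mm behind the grasp point. The pads swing forward as they close: fully open they stand 13 mm farther back than shut.
Start: joints at [1.203, 0.241, 0.005, 1.335, 0, 1.571], TCP at [0.18, 0.467, 0.248] pointing down, gripper open.
Joint ranges: [-2.72, 2.72], [-1.05, 1.87], [-1.09, 1.28], [-1.99, 2.15], [-1.42, 1.44], [-3.14, 3.14]. Speed limits (rad/s): [2.79, 2.79, 3.14, 3.14, 3.14, 3.14].

## Interface

Orientations are given as a unit quaternion [x, y, z, w].
In Python, from workcell import bot gives the robot as it stands.
- The arm moves only by the tool jog_arm, never from a script. Its arguments are lists of equal length, an entry for each row: "jaw": the closure, from 0 (fully open) to 1 (shut); "linear": the shift along the tool's x, y, z in m, a list of three; "delta_rot": the turn, a rotation vector about the tool's x, y, z in degrees, a list of three. A call has exactly 8 rows; each row is the pose to reach, as a shift and turn from the pose commanded when the call began, along the tool's axes at that moment; what a row does not reach only later rows make up. A row lasts 1/12 s, in which the tool goes at most 41.7 mm and 7.16 degrees, less where a joint would pass 70% of its speed; a pose out of reach is approached as far as the arm can. A call with a gripper value outside its range is refused whole. The fingers move at their own pace and stop on an object; the grip force is fixed at half the most. Time passes only in rows, so rows that repeat a pose let the fingers close, or fill a call up. It gives the time, the measured TCP pose, the force and the opening at its end, in the units of the state.
- bot.get_obs(): the state, without advancing time (a new reading comes with each control period).
- bot.camera(name): name is "side" or "top"; returns (picture, depth): 400x640x3 uint8, red, green, blue; 400x640 float32, m along the optical axis (not along the pixel's ray), 0 where there is no reading.
- bot.calibration(name): a dict with "fovy" (degrees; the focal length in pixels is half the picture's height over the tangent of half this angle, whatever the lens; pixels are square), "cx", "cy" (the principal point, pixels), "origin" and "orientation" of the camera in the world. Camera axes: x right, y down, z forward; pixel columns grow to the right and rows downward; lengths in m; the calibration is good to about 2 mm. A picture is of the moment at which its call begins. calibration takes no time and is no camera call.
- bot.job_done(): hands the job in, once; it reports no verdict.
The state is a dict: "clock": time; "joint_pos": joint angles; "joint_vel": joint speeds; "tau": joint torques, N m; "eef_pos": TCP position; "tool_rot": TCP orientation; "ft_force": force on the tool from outside, world axes, zero at the start; "ft_torque": the same for the moment, N m; "grip_width": finger opening in m.
Only numpy, scipy, OpenCV 4.12 (cv2) and the standard library are available. Lean on these libraries where they do the work, as an engineer would, in place of code of your own. Each camera call takes 0.05 s, during which the arm holds its last target.

## Task

Two of the four spring clips on the wooden bar have gone weak. Tug upward on the tags to feel which two, without pulling the tags out of the firm clips; draw the tags out of the two weak clips and put them in the wooden tray, and leave the other two tags upright and fully home in their firm clips. Do not disturb the pine cone, the pliers or the wire spool.

Things in the scene. Friction and masses are not known exactly. Their poses are not given: they have to be found in the camera images.
- tag_a: plywood tag, one of four alike, upright in a clip at the start: 40 wide x 6 thick x 90 mm tall, 25 g, dark dot near the top edge. Origin: its centre; x along the 40 mm width, y through the thickness, z up its height (parallel to the bar's axes at the start). The clip covers its lowest 33 mm; grip the free upper part by the two narrow edges. Which tag is in which clip tells nothing.
- tag_b: as tag_a: a like plywood tag in another of the four clips, origin at its centre, same axes
- tag_c: as tag_a: a like plywood tag in another of the four clips, origin at its centre, same axes
- tag_d: as tag_a: a like plywood tag in another of the four clips, origin at its centre, same axes
- bar: dark wooden bar fixed to the table, 70 (x) x 310 (y) x 30 mm high; origin: centre of its underside. On it four like steel clips in a row along y, 72 mm apart; each stops its tag from below (4 mm above the bar) and pinches its faces between a fixed and a sprung jaw, 32 mm wide. A firm clip holds against an upward pull of at least 12 N; in a weak one the tag slides up at 2 to 5 N.
- tray: open light-wood tray fixed to the table, 200 (x) x 150 (y) x 30 mm high outside, walls and floor 6 mm thick; origin: centre of its underside
- pine_cone: bystander: brown pine cone standing loose, 60 mm across, 70 mm tall; origin: centre of its underside
- pliers: bystander: red-handled pliers lying loose, about 175 mm long (x), 72 mm over the handles, 16 mm high; origin: near the middle, on the table
- wire_spool: bystander: dark steel wire spool standing loose, 52 mm across, 40 mm tall; origin: centre of its underside

How it is judged:
At the end, for the whole second after the job is handed in: Each tag is either in the tray, lying or standing (centre inside its outline, under 65 mm above its underside; these are the two from the weak clips) or within 4 mm of its start, upright within 7 degrees and firmly clipped (contact forces on it add up to over 12 N: only a firm clip gives that) (((x of tag_a in the frame of tray between -0.1 and 0.1 m and y of tag_a in the frame of tray between -0.075 and 0.075 m and z of tag_a in the frame of tray between 0 and 0.065 m and linear speed of tag_a below 0.3 m/s) or (distance of tag_a from where it was at the start of the episode below 0.004 m and angle between tag_a's own z axis and vertical below 0.12 rad and contact force between tag_a and anything else above 12 N)) and ((x of tag_b in the frame of tray between -0.1 and 0.1 m and y of tag_b in the frame of tray between -0.075 and 0.075 m and z of tag_b in the frame of tray between 0 and 0.065 m and linear speed of tag_b below 0.3 m/s) or (distance of tag_b from where it was at the start of the episode below 0.004 m and angle between tag_b's own z axis and vertical below 0.12 rad and contact force between tag_b and anything else above 12 N)) and ((x of tag_c in the frame of tray between -0.1 and 0.1 m and y of tag_c in the frame of tray between -0.075 and 0.075 m and z of tag_c in the frame of tray between 0 and 0.065 m and linear speed of tag_c below 0.3 m/s) or (distance of tag_c from where it was at the start of the episode below 0.004 m and angle between tag_c's own z axis and vertical below 0.12 rad and contact force between tag_c and anything else above 12 N)) and ((x of tag_d in the frame of tray between -0.1 and 0.1 m and y of tag_d in the frame of tray between -0.075 and 0.075 m and z of tag_d in the frame of tray between 0 and 0.065 m and linear speed of tag_d below 0.3 m/s) or (distance of tag_d from where it was at the start of the episode below 0.004 m and angle between tag_d's own z axis and vertical below 0.12 rad and contact force between tag_d and anything else above 12 N))); the robot touches nothing.
It fails at once if three tags are out of place at once (each over 12 mm from where it started) (distance of each of tag_a, tag_b, tag_c from where it was at the start of the episode above 0.012 m or distance of each of tag_a, tag_b, tag_d from where it was at the start of the episode above 0.012 m or distance of each of tag_a, tag_c, tag_d from where it was at the start of the episode above 0.012 m or distance of each of tag_b, tag_c, tag_d from where it was at the start of the episode above 0.012 m).
It fails at once if the pine_cone is disturbed (moved over 20 mm) (distance of pine_cone from where it was at the start of the episode above 0.02 m).
It fails at once if the pliers is disturbed (moved over 20 mm) (distance of pliers from where it was at the start of the episode above 0.02 m).
It fails at once if the wire_spool is disturbed (moved over 20 mm) (distance of wire_spool from where it was at the start of the episode above 0.02 m).
It also fails if it takes over 72 s, if anything falls off the work surface, if the arm or the gripper's body presses on something with over 40 N, if the wrist force passes 120 N, or if a joint passes its speed limit or range.

## Working session

There is one attempt and no reset: what is moved stays moved. The work goes in short steps, Python scripts to look and compute and a tool call to move; the robot and the scene stay as the last step left them, time stands still between calls to the robot, and variables do not carry over. Pictures are saved under pics/ and viewed, and the job is handed in when it is done.

Besides the shell and the picture viewer there is one more tool, called as a command line: name --argument value ..., lists and objects as JSON in quotes. jog_arm: Moves the arm, as the interface text tells. Its arguments: {"type":"object","properties":{"jaw":{"type":"array","items":{"type":"number"}},"linear":{"type":"array","items":{"type":"array","items":{"type":"number"}}},"delta_rot":{"type":"array","items":{"type":"array","items":{"type":"number"}}}},"required":["jaw","linear","delta_rot"]}

```bash
mkdir -p pics; ls
python3 - <<'E'
from workcell import bot
import cv2,numpy as np
o=bot.get_obs()
for k,v in o.items(): print(k,np.round(v,4))
for n in("top","side"):
    p,d=bot.camera(n); c=bot.calibration(n); print(n,c)
    cv2.imwrite(f"pics/{n}0.png",p[:,:,::-1]); np.save(f"{n}0.npy",d); np.save(f"{n}0rgb.npy",p)
E
```

```text
pics
clock 0.0
joint_pos [1.203  0.2415 0.0037 1.3352 0.     1.5708]
joint_vel [ 0.0006 -0.0005 -0.0009  0.0007  0.0003  0.    ]
tau [ 2.20000e-03 -3.72316e+01  2.52409e+01  1.69000e-02  2.00000e-04
  0.00000e+00]
eef_pos [0.1796 0.466  0.2474]
tool_rot [ 8.245e-01  5.659e-01 -9.000e-04  6.000e-04]
ft_force [-0.2897  0.0924 -0.1692]
ft_torque [ 0.0426 -0.021  -0.043 ]
grip_width 0.0854
top {'fovy': 53.1097738385952, 'cx': 331.7880614584644, 'cy': 200.22147734582828, 'origin': array([ 0.54192283, -0.04755369,  0.98650062]), 'orientation': array([ 0.70788091, -0.70452405,  0.03830829, -0.0329083 ])}
side {'fovy': 48.87911100259892, 'cx': 320.6760585216152, 'cy': 198.81690050903592, 'origin': array([0.30326565, 0.45524213, 0.74597405]), 'orientation': array([-0.25984896,  0.90306646, -0.3300512 ,  0.08953038])}
```

View pics/top0.png

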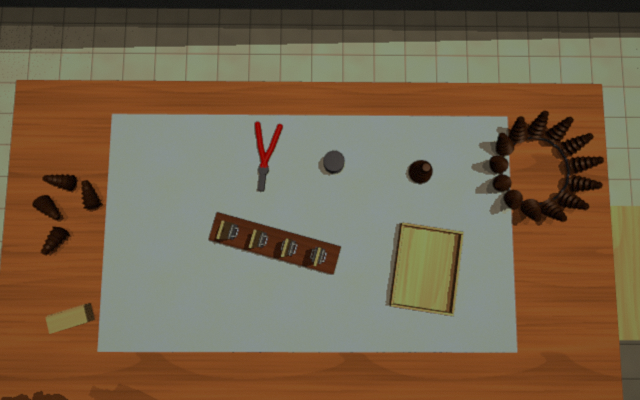

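View pics/side0.png

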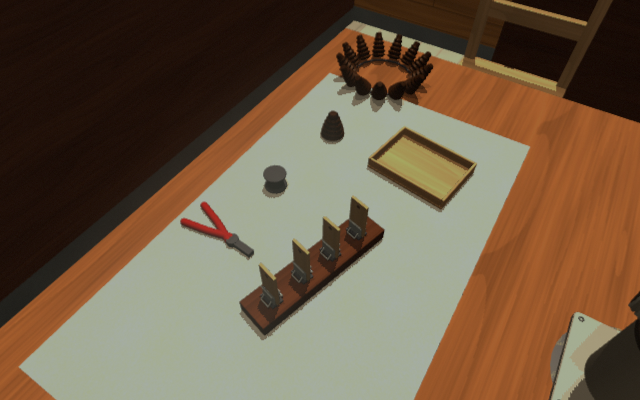

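```bash
cat > h.py <<'E'
import numpy as np,cv2
from scipy.spatial.transform import Rotation as R
from workcell import bot
def cam(n):
    c=bot.calibration(n); f=200/np.tan(np.radians(c['fovy']/2)); return c,f
def plane(n,uv,z):
    c,f=cam(n); uv=np.atleast_2d(uv).astype(float)
    d=np.c_[(uv[:,0]-c['cx'])/f,(uv[:,1]-c['cy'])/f,np.ones(len(uv))]
    w=R.from_quat(c['orientation']).apply(d); o=np.array(c['origin'])
    return o+w*((z-o[2])/w[:,2])[:,None]
def cloud(n,d):
    c,f=cam(n); v,u=np.mgrid[0:400,0:640]
    p=np.stack([(u-c['cx'])/f*d,(v-c['cy'])/f*d,d],-1).reshape(-1,3)
    return (R.from_quat(c['orientation']).apply(p)+c['origin']).reshape(400,640,3)
E
python3 - <<'E'
from h import *
p=np.load('top0rgb.npy');d=np.load('top0.npy')
h=cv2.cvtColor(p,cv2.COLOR_RGB2HSV)
W=cloud('top',d)
print('table z',np.median(W[300:340,150:350,2]))
for u,v in[(425,270),(333,160),(420,170),(264,155)]: print(u,v,h[v,u],W[v,u].round(3))
# bar
roi=np.zeros((400,640),bool); roi[200:285,200:350]=1
z=W[...,2]
m=roi&(d>0)&(z>0.015)
r=cv2.minAreaRect(np.argwhere(roi&(z>.02)&(z<.04))[:,::-1].astype(np.float32)); b=cv2.boxPoints(r)
print('bar px',b.round(1)); B=plane('top',b,.03);print('bar',B.round(4),B.mean(0).round(4))
print([np.linalg.norm(B[i]-B[(i+1)%4]).round(4) for i in range(4)])
t=(roi&(z>.1)&(z<.14)).astype(np.uint8)
n,l,s,c=cv2.connectedComponentsWithStats(t)
for i in range(1,n):
    if s[i,4]<5: continue
    q=np.argwhere(l==i)[:,::-1].astype(np.float32);rr=cv2.minAreaRect(q)
    P=W[l==i]; X=P[:,:2]-P[:,:2].mean(0);_,_,V=np.linalg.svd(X,full_matrices=0)
    print('tag',s[i],c[i].round(1),plane('top',c[i],.124)[0].round(4),P.mean(0).round(4),'dir',np.degrees(np.arctan2(V[0,1],V[0,0])).round(1),np.ptp(X@V[0]).round(4))
# tray
roi=np.zeros((400,640),bool); roi[210:330,375:480]=1
r=cv2.minAreaRect(np.argwhere(roi&(z>.02)&(z<.045))[:,::-1].astype(np.float32));b=cv2.boxPoints(r)
T=plane('top',b,.03);print('tray',T.round(4),T.mean(0).round(4))
v=cv2.resize(p[195:290,200:350],None,fx=5,fy=5,interpolation=cv2.INTER_CUBIC)
cv2.imwrite('pics/zoom.png',v[:,:,::-1])
p=np.load('side0rgb.npy');v=cv2.resize(p[190:340,230:400],None,fx=4,fy=4,interpolation=cv2.INTER_CUBIC)
cv2.imwrite('pics/zooms.png',v[:,:,::-1])
o=bot.get_obs();print(R.from_quat(o['tool_rot']).as_matrix().round(3))
E
```

```text
table z 0.0010188910555552488
425 270 [ 29 112 137] [ 0.472 -0.282  0.005]
333 160 [17 28 63] [ 0.735 -0.057  0.04 ]
420 170 [  3 191  16] [ 0.709 -0.262  0.057]
264 155 [  1 253 123] [0.752 0.113 0.014]
bar px [[207.4 239.9]
 [215.3 211.3]
 [340.7 246.2]
 [332.8 274.8]]
bar [[ 0.5425  0.2402  0.03  ]
 [ 0.6107  0.2236  0.03  ]
 [ 0.5291 -0.0764  0.03  ]
 [ 0.4619 -0.0578  0.03  ]] [0.5361 0.0824 0.03  ]
[np.float64(0.0702), np.float64(0.3109), np.float64(0.0697), np.float64(0.3087)]
tag [216 221  11  18 103] [221.1 229.5] [0.5647 0.1832 0.124 ] [0.5649 0.1849 0.1177] dir 164.4 0.039
tag [248 230  10  18  87] [252.8 238.7] [0.5454 0.115  0.124 ] [0.5454 0.1159 0.119 ] dir 164.7 0.039
tag [281 239   8  18  70] [284.7 247.6] [0.5268 0.0463 0.124 ] [0.5268 0.0467 0.1206] dir 164.6 0.0387
tag [313 248   8  19  57] [316.5 256.8] [ 0.5075 -0.0219  0.124 ] [ 0.5075 -0.0219  0.1234] dir 164.5 0.0395
tray [[ 0.3878 -0.1897  0.03  ]
 [ 0.5868 -0.2195  0.03  ]
 [ 0.5667 -0.3722  0.03  ]
 [ 0.3683 -0.3393  0.03  ]] [ 0.4774 -0.2802  0.03  ]
[[ 0.36   0.933 -0.001]
 [ 0.933 -0.36  -0.002]
 [-0.002 -0.    -1.   ]]
```

View pics/zoom.png

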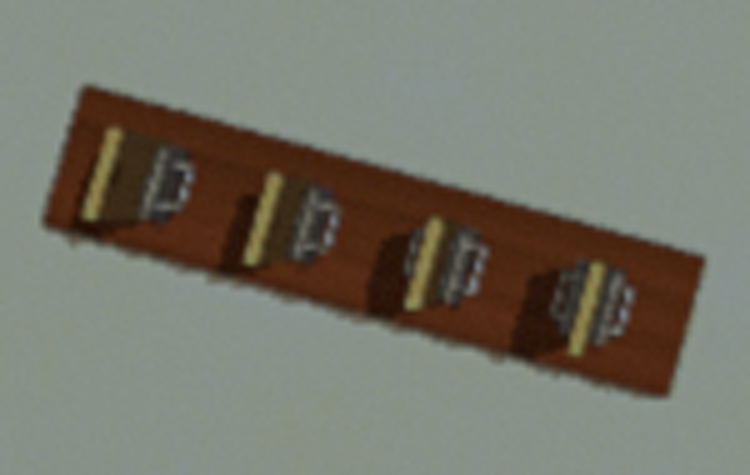

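View pics/zooms.png

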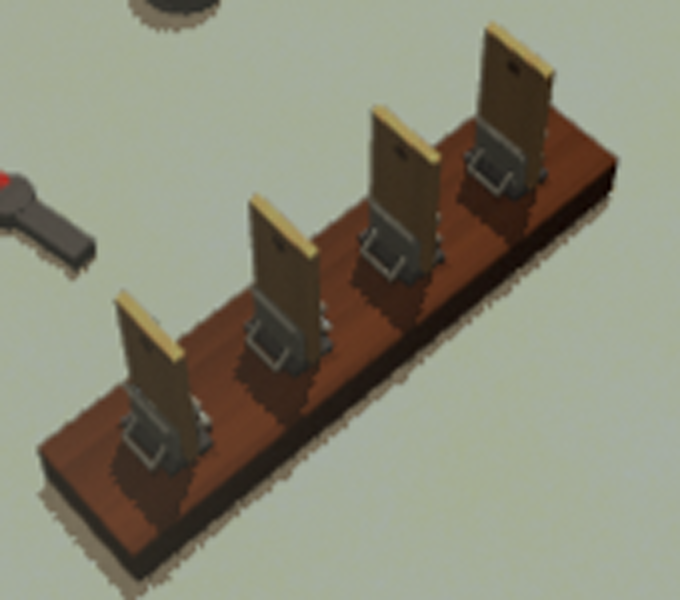

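Run:
```python
from h import *
p=np.load('top0rgb.npy');h=cv2.cvtColor(p,cv2.COLOR_RGB2HSV)
m=((h[...,0]>20)&(h[...,0]<35)&(h[...,1]>70)&(h[...,2]>95)).astype(np.uint8);m[:200]=0;m[285:]=0;m[:,:200]=0;m[:,350:]=0
n,l,s,c=cv2.connectedComponentsWithStats(m)
C=[]
for i in range(1,n):
    if s[i,4]<15: continue
    P=plane('top',np.argwhere(l==i)[:,::-1],.124);X=P[:,:2]-P[:,:2].mean(0);V=np.linalg.svd(X,full_matrices=0)[2][0]
    print(s[i],P.mean(0).round(4),np.degrees(np.arctan(V[1]/V[0])).round(1),np.ptp(X@V).round(4)); C.append(P.mean(0))
C=np.array(C);D=C[0]-C[-1];print(np.degrees(np.arctan2(-D[0],D[1])),np.linalg.norm(np.diff(C,axis=0),axis=1))
# side view check
p=np.load('side0rgb.npy');h=cv2.cvtColor(p,cv2.COLOR_RGB2HSV)
m=((h[...,0]>20)&(h[...,0]<35)&(h[...,1]>70)&(h[...,2]>110)).astype(np.uint8);m[:190]=0;m[340:]=0;m[:,:230]=0;m[:,390:]=0
n,l,s,c=cv2.connectedComponentsWithStats(m)
for i in range(1,n):
    if s[i,4]<8: continue
    print('side',s[i],plane('side',c[i],.124)[0].round(4))
```

```text
[217 221   7  18  50] [0.5647 0.1859 0.124 ] -15.0 0.0382
[249 230   7  18  49] [0.546  0.1165 0.124 ] -15.7 0.0382
[281 239   8  18  55] [0.5267 0.0472 0.124 ] -15.3 0.0381
[314 248   7  18  52] [ 0.5081 -0.0223  0.124 ] -15.1 0.038
-15.211978736319498 [0.07186102 0.07193099 0.07195439]
side [352 196  16  13  42] [ 0.5094 -0.0234  0.124 ]
side [323 216  17  15  50] [0.5293 0.0459 0.124 ]
side [293 239  16  15  55] [0.5478 0.1155 0.124 ]
side [259 263  17  17  66] [0.567  0.1847 0.124 ]
```

```bash
cat >> h.py <<'E'
def st(tgt=None,ang=None):
    o=bot.get_obs(); Q=R.from_quat(o['tool_rot']); M=Q.as_matrix()
    print('t',round(o['clock'],2),'pos',o['eef_pos'].round(4),'xang',np.degrees(np.arctan2(M[1,0],M[0,0])).round(2),'zax',M[:,2].round(4),'F',np.round(o['ft_force'],2),'w',round(o['grip_width'],4))
    if tgt is not None:
        print('lin',Q.inv().apply(np.array(tgt)-o['eef_pos']).round(4))
        if ang is not None:
            c,s=np.cos(np.radians(ang)),np.sin(np.radians(ang))
            G=R.from_matrix(np.array([[c,s,0],[s,-c,0],[0,0,-1]]))
            print('rot',np.degrees((Q.inv()*G).as_rotvec()).round(2))
    return o
E
python3 -c "
from h import *
st([.566,.1853,.2],-15.2)"
```

```text
t 0.1 pos [0.1796 0.4661 0.2475] xang 68.93 zax [-7.0e-04 -1.8e-03 -1.0e+00] F [-0.58  0.   -0.22] w 0.0853
lin [-0.123   0.4615  0.0477]
rot [8.000e-02 9.000e-02 8.413e+01]
```

jog_arm --jaw '[0,0,0,0,0,0,0,0]' --linear '[[-0.01,0.035,0],[-0.02,0.07,0],[-0.03,0.105,0],[-0.04,0.14,0],[-0.05,0.175,0],[-0.06,0.21,0],[-0.065,0.245,0],[-0.075,0.28,0]]' --delta_rot '[[0,0,6],[0,0,12],[0,0,18],[0,0,24],[0,0,30],[0,0,36],[0,0,42],[0,0,48]]'

```text
clock: 0.77
eef_pos: [0.4153, 0.2949, 0.2479]
tool_rot: [0.984, 0.179, -0.0, -0.0]
ft_force: [0.4, 1.7, 0.0]
grip_width: 0.0856
```

```bash
python3 -c "
from h import *
st([.566,.1853,.2],-15.2)"
```

```text
t 0.77 pos [0.4153 0.2949 0.2479] xang 20.64 zax [-3.e-04  0.e+00 -1.e+00] F [0.39 1.67 0.04] w 0.0856
lin [0.1024 0.1557 0.0479]
rot [-0.000e+00  2.000e-02  3.584e+01]
```

jog_arm --jaw '[0,0,0,0,0,0,0,0]' --linear '[[0.017,0.026,0.008],[0.034,0.052,0.016],[0.051,0.078,0.024],[0.068,0.104,0.032],[0.085,0.13,0.04],[0.1024,0.1557,0.048],[0.1024,0.1557,0.048],[0.1024,0.1557,0.048]]' --delta_rot '[[0,0,6],[0,0,12],[0,0,18],[0,0,24],[0,0,30],[0,0,35.8],[0,0,35.8],[0,0,35.8]]'

```text
clock: 1.43
eef_pos: [0.5655, 0.1856, 0.1985]
tool_rot: [0.991, -0.13, -0.002, 0.001]
ft_force: [-0.5, -0.4, -0.3]
grip_width: 0.0857
```

```bash
python3 -c "
from h import *
st([.566,.1853,.1],-15.2)
for n in ('side','top'):
    p,d=bot.camera(n);cv2.imwrite(f'pics/{n}1.png',cv2.resize(p[150:350,180:440],None,fx=3,fy=3)[:,:,::-1])"
```

```text
t 1.43 pos [0.5655 0.1856 0.1985] xang -14.99 zax [-3.2e-03 -7.0e-04 -1.0e+00] F [-0.46 -0.44 -0.34] w 0.0857
lin [0.0008 0.     0.0985]
rot [0.09 0.17 0.21]
```

View pics/side1.png

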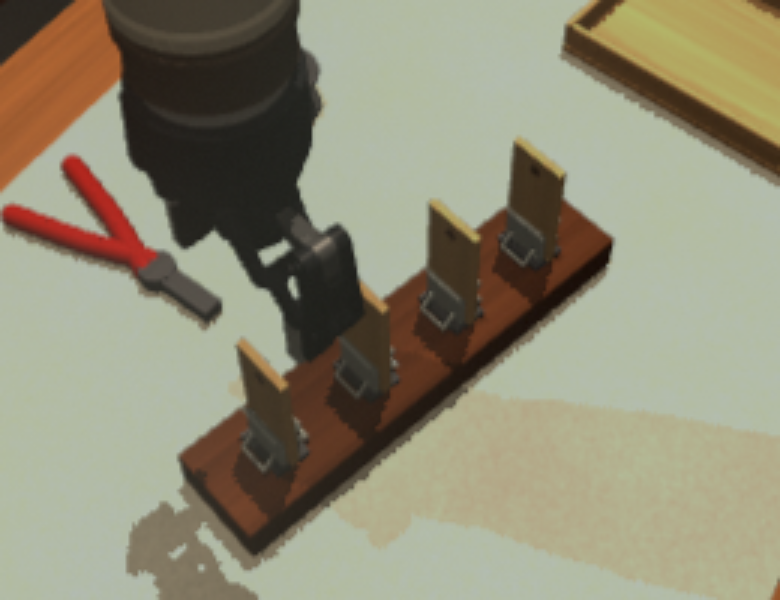

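The view shows the gripper centred above the near tag (T1, crop ~(265,380)), with nothing touched. Descending.

jog_arm --jaw '[0,0,0,0,0,0,0,0]' --linear '[[0.0008,0,0.02],[0.0008,0,0.04],[0.0008,0,0.06],[0.0008,0,0.075],[0.0008,0,0.085],[0.0008,0,0.094],[0.0008,0,0.0985],[0.0008,0,0.0985]]' --delta_rot '[[0,0,0.2],[0,0,0.2],[0,0,0.2],[0,0,0.2],[0,0,0.2],[0,0,0.2],[0,0,0.2],[0,0,0.2]]'

```text
clock: 2.2
eef_pos: [0.5655, 0.1872, 0.1013]
tool_rot: [0.991, -0.131, -0.0, 0.0]
ft_force: [-0.2, 0.1, 0.0]
grip_width: 0.0858
```

```bash
python3 -c "
from h import *
st([.566,.1853,.1],-15.2)
p,d=bot.camera('side');cv2.imwrite('pics/side2.png',cv2.resize(p[190:350,200:400],None,fx=4,fy=4)[:,:,::-1])"
```

```text
t 2.2 pos [0.5655 0.1872 0.1013] xang -15.02 zax [-9.e-04 -3.e-04 -1.e+00] F [-0.24  0.06  0.02] w 0.0858
lin [0.001  0.0017 0.0013]
rot [0.03 0.05 0.18]
```

View pics/side2.png

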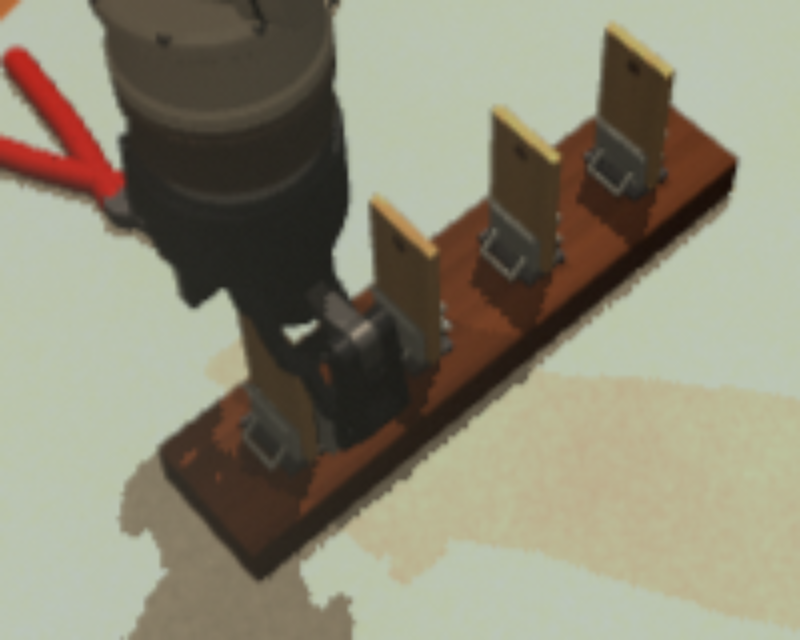

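jog_arm --jaw '[0.2,0.4,1,1,1,1,1,1]' --linear '[[0.0005,0.001,0],[0.0005,0.001,0],[0.0005,0.001,0],[0.0005,0.001,0],[0.0005,0.001,0],[0.0005,0.001,0],[0.0005,0.001,0],[0.0005,0.001,0]]' --delta_rot '[[0,0,0],[0,0,0],[0,0,0],[0,0,0],[0,0,0],[0,0,0],[0,0,0],[0,0,0]]'

```text
clock: 2.92
eef_pos: [0.5667, 0.1858, 0.1027]
tool_rot: [0.991, -0.131, 0.001, -0.0]
ft_force: [-1.1, -0.4, 6.3]
grip_width: 0.0391
```

```bash
python3 -c "
from h import *
st([.566,.1853,.1],-15.2)"
```

```text
t 2.92 pos [0.5667 0.1858 0.1027] xang -15.08 zax [ 1.3e-03  3.0e-04 -1.0e+00] F [-1.12 -0.37  6.26] w 0.0391
lin [-0.0006  0.0007  0.0027]
rot [-0.04 -0.07  0.12]
```

jog_arm --jaw '[1,1,1,1,1,1,1,1]' --linear '[[0,0,-0.0002],[0,0,-0.0004],[0,0,-0.0006],[0,0,-0.0008],[0,0,-0.001],[0,0,-0.001],[0,0,-0.001],[0,0,-0.001]]' --delta_rot '[[0,0,0],[0,0,0],[0,0,0],[0,0,0],[0,0,0],[0,0,0],[0,0,0],[0,0,0]]'

```text
clock: 3.58
eef_pos: [0.5667, 0.1857, 0.1027]
tool_rot: [0.991, -0.131, 0.0, -0.0]
ft_force: [2.2, -0.1, 1.5]
grip_width: 0.0389
```

jog_arm --jaw '[1,1,1,1,1,1,1,1]' --linear '[[0,0,-0.0002],[0,0,-0.0004],[0,0,-0.0006],[0,0,-0.0008],[0,0,-0.001],[0,0,-0.001],[0,0,-0.001],[0,0,-0.001]]' --delta_rot '[[0,0,0],[0,0,0],[0,0,0],[0,0,0],[0,0,0],[0,0,0],[0,0,0],[0,0,0]]'

```text
clock: 4.25
eef_pos: [0.5667, 0.1857, 0.1028]
tool_rot: [0.991, -0.131, 0.0, 0.0]
ft_force: [6.1, 0.1, -6.8]
grip_width: 0.0388
```

jog_arm --jaw '[1,1,1,1,1,1,1,1]' --linear '[[0,0,-0.0001],[0,0,-0.0002],[0,0,-0.0003],[0,0,-0.0003],[0,0,-0.0003],[0,0,-0.0003],[0,0,-0.0003],[0,0,-0.0003]]' --delta_rot '[[0,0,0],[0,0,0],[0,0,0],[0,0,0],[0,0,0],[0,0,0],[0,0,0],[0,0,0]]'

```text
clock: 4.92
eef_pos: [0.5666, 0.1857, 0.1028]
tool_rot: [0.991, -0.131, -0.0, 0.0]
ft_force: [6.2, 1.2, -8.1]
grip_width: 0.039
```

T1 holds against 8 N without moving, so it is firm. Setting it back down and releasing.

jog_arm --jaw '[1,1,1,0,0,0,0,0]' --linear '[[0,0,0.001],[0,0,0.0023],[0,0,0.0023],[0,0,0.0023],[0,0,0.0023],[0,0,0.0023],[0,0,0.0023],[0,0,0.0023]]' --delta_rot '[[0,0,0],[0,0,0],[0,0,0],[0,0,0],[0,0,0],[0,0,0],[0,0,0],[0,0,0]]'

```text
clock: 5.58
eef_pos: [0.5658, 0.1857, 0.1015]
tool_rot: [0.991, -0.131, -0.001, 0.0]
ft_force: [0.6, -0.6, -0.2]
grip_width: 0.0853
```

```bash
python3 -c "
from h import *
st([.547,.116,.1],-15.2)"
```

```text
t 5.58 pos [0.5658 0.1857 0.1015] xang -15.07 zax [-1.2e-03 -2.0e-04 -1.0e+00] F [ 0.59 -0.62 -0.25] w 0.0853
lin [-0.      0.0722  0.0015]
rot [0.03 0.06 0.13]
```

jog_arm --jaw '[0,0,0,0,0,0,0,0]' --linear '[[0,0.012,0],[0,0.026,0],[0,0.042,0],[0,0.058,0],[0,0.068,0],[0,0.072,0],[0,0.072,0],[0,0.072,0]]' --delta_rot '[[0,0,0],[0,0,0],[0,0,0],[0,0,0],[0,0,0],[0,0,0],[0,0,0],[0,0,0]]'

```text
clock: 6.25
eef_pos: [0.5478, 0.1159, 0.1021]
tool_rot: [0.991, -0.132, 0.0, -0.0]
ft_force: [0.0, -0.3, -0.2]
grip_width: 0.0856
```

```bash
python3 -c "
from h import *
st([.547,.116,.1],-15.2)"
```

```text
t 6.25 pos [0.5478 0.1159 0.1021] xang -15.13 zax [ 6.e-04  6.e-04 -1.e+00] F [ 0.01 -0.27 -0.19] w 0.0856
lin [-0.0008  0.0001  0.0021]
rot [-0.04 -0.03  0.07]
```

jog_arm --jaw '[0.2,0.4,1,1,1,1,1,1]' --linear '[[0,0,0],[0,0,0],[0,0,0],[0,0,0],[0,0,0],[0,0,0],[0,0,0],[0,0,0]]' --delta_rot '[[0,0,0],[0,0,0],[0,0,0],[0,0,0],[0,0,0],[0,0,0],[0,0,0],[0,0,0]]'

```text
clock: 6.92
eef_pos: [0.5478, 0.1167, 0.102]
tool_rot: [0.991, -0.131, 0.0, -0.0]
ft_force: [0.5, 2.4, 1.1]
grip_width: 0.0392
```

jog_arm --jaw '[1,1,1,1,1,1,1,1]' --linear '[[0,0,-0.0002],[0,0,-0.0004],[0,0,-0.0006],[0,0,-0.0008],[0,0,-0.001],[0,0,-0.001],[0,0,-0.001],[0,0,-0.001]]' --delta_rot '[[0,0,0],[0,0,0],[0,0,0],[0,0,0],[0,0,0],[0,0,0],[0,0,0],[0,0,0]]'

```text
clock: 7.58
eef_pos: [0.5475, 0.1165, 0.1026]
tool_rot: [0.991, -0.131, -0.0, -0.0]
ft_force: [2.7, 4.1, -6.3]
grip_width: 0.0391
```

jog_arm --jaw '[1,1,1,1,1,1,1,1]' --linear '[[0,0,-0.0002],[0,0,-0.0004],[0,0,-0.0006],[0,0,-0.0008],[0,0,-0.001],[0,0,-0.001],[0,0,-0.001],[0,0,-0.001]]' --delta_rot '[[0,0,0],[0,0,0],[0,0,0],[0,0,0],[0,0,0],[0,0,0],[0,0,0],[0,0,0]]'

```text
clock: 8.25
eef_pos: [0.5473, 0.1165, 0.1037]
tool_rot: [0.991, -0.131, -0.0, -0.0]
ft_force: [1.8, 4.5, -5.8]
grip_width: 0.0389
```

jog_arm --jaw '[1,1,1,1,1,1,1,1]' --linear '[[0,0,-0.0002],[0,0,-0.0004],[0,0,-0.0006],[0,0,-0.0008],[0,0,-0.001],[0,0,-0.001],[0,0,-0.001],[0,0,-0.001]]' --delta_rot '[[0,0,0],[0,0,0],[0,0,0],[0,0,0],[0,0,0],[0,0,0],[0,0,0],[0,0,0]]'

```text
clock: 8.92
eef_pos: [0.5473, 0.1165, 0.1047]
tool_rot: [0.991, -0.131, -0.0, -0.0]
ft_force: [1.2, 4.5, -6.0]
grip_width: 0.0388
```

jog_arm --jaw '[1,1,1,1,1,1,1,1]' --linear '[[0,0,-0.003],[0,0,-0.008],[0,0,-0.014],[0,0,-0.02],[0,0,-0.026],[0,0,-0.032],[0,0,-0.038],[0,0,-0.042]]' --delta_rot '[[0,0,0],[0,0,0],[0,0,0],[0,0,0],[0,0,0],[0,0,0],[0,0,0],[0,0,0]]'

```text
clock: 9.58
eef_pos: [0.5481, 0.1156, 0.1484]
tool_rot: [0.991, -0.132, 0.001, 0.0]
ft_force: [0.2, -0.2, -0.1]
grip_width: 0.0392
```

jog_arm --jaw '[1,1,1,1,1,1,1,1]' --linear '[[0,0,-0.01],[0,0,-0.025],[0,0,-0.04],[0,0,-0.055],[0,0,-0.068],[0,0,-0.075],[0,0,-0.075],[0,0,-0.075]]' --delta_rot '[[0,0,0],[0,0,0],[0,0,0],[0,0,0],[0,0,0],[0,0,0],[0,0,0],[0,0,0]]'

```text
clock: 10.25
eef_pos: [0.5477, 0.1161, 0.2221]
tool_rot: [0.991, -0.131, 0.0, -0.0]
ft_force: [-0.5, 0.2, -1.4]
grip_width: 0.0393
```

```bash
python3 -c "
from h import *
o=st([.45,-.276,.21],-98.5);print(o['joint_pos'].round(2))
st([.45,-.276,.21],81.5)
p,d=bot.camera('side');cv2.imwrite('pics/side3.png',cv2.resize(p[100:350,180:480],None,fx=2.4,fy=2.4)[:,:,::-1])"
```

```text
t 10.25 pos [0.5477 0.1161 0.2221] xang -15.08 zax [ 7.e-04 -1.e-04 -1.e+00] F [-0.49  0.18 -1.39] w 0.0393
lin [0.0076 0.404  0.0121]
rot [-4.000e-02 -3.000e-02  8.342e+01]
[ 0.21  0.37  0.12  1.32 -0.    2.04]
t 10.25 pos [0.5477 0.1161 0.2221] xang -15.08 zax [ 7.e-04 -1.e-04 -1.e+00] F [-0.49  0.18 -1.39] w 0.0393
lin [0.0076 0.404  0.0121]
rot [ 3.000e-02 -4.000e-02 -9.658e+01]
```

View pics/side3.png

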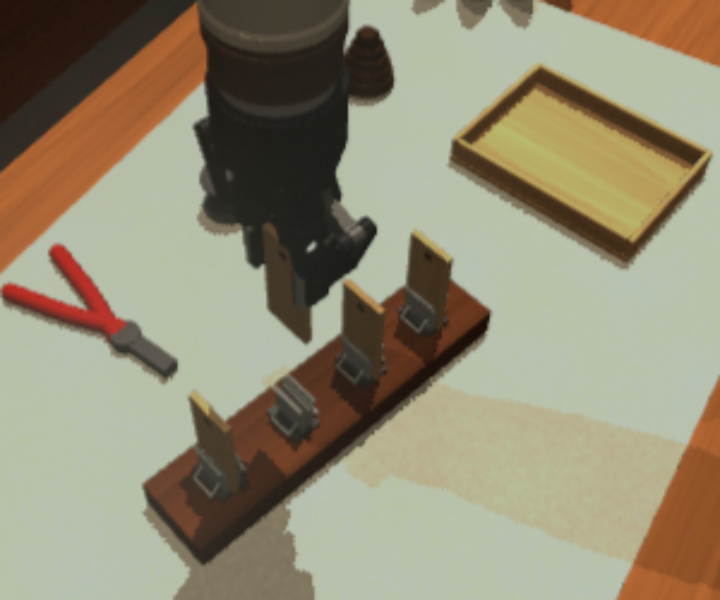

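The picture shows the T2 tag drawn out and hanging above its empty clip (290,410); T1, T3 and T4 are in place. Carrying it to the tray.

jog_arm --jaw '[1,1,1,1,1,1,1,1]' --linear '[[0,0.015,0],[0,0.045,0],[0,0.08,0],[0,0.115,0],[0,0.15,0],[0.002,0.185,0],[0.003,0.22,0],[0.004,0.255,0]]' --delta_rot '[[0,0,6],[0,0,12],[0,0,18],[0,0,24],[0,0,30],[0,0,36],[0,0,42],[0,0,48]]'

```text
clock: 10.97
eef_pos: [0.4838, -0.1324, 0.2206]
tool_rot: [0.851, -0.525, -0.001, 0.0]
ft_force: [0.5, -0.6, -0.3]
grip_width: 0.0388
```

```bash
python3 -c "
from h import *
o=st([.45,-.276,.18],-98.5);print(o['joint_pos'].round(2))"
```

```text
t 10.97 pos [ 0.4838 -0.1324  0.2206] xang -63.36 zax [-2.2e-03  5.0e-04 -1.0e+00] F [ 0.5  -0.56 -0.35] w 0.0388
lin [0.1133 0.0945 0.0407]
rot [ 0.12  0.05 35.14]
[-0.27  0.26 -0.04  1.27 -0.    2.41]
```

jog_arm --jaw '[1,1,1,1,1,1,1,1]' --linear '[[0.022,0.018,0],[0.044,0.036,0],[0.066,0.054,0.005],[0.088,0.072,0.015],[0.104,0.087,0.025],[0.113,0.0945,0.035],[0.113,0.0945,0.04],[0.113,0.0945,0.04]]' --delta_rot '[[0,0,6],[0,0,12],[0,0,18],[0,0,24],[0,0,30],[0,0,35],[0,0,35],[0,0,35]]'

```text
clock: 11.63
eef_pos: [0.4505, -0.2741, 0.1794]
tool_rot: [-0.656, 0.755, 0.002, -0.001]
ft_force: [-0.7, 0.7, -0.3]
grip_width: 0.0389
```

```bash
python3 -c "
from h import *
o=st([.45,-.276,.082],-98.5)
p,d=bot.camera('top');cv2.imwrite('pics/top4.png',cv2.resize(p[100:350,180:480],None,fx=2.4,fy=2.4)[:,:,::-1])
p,d=bot.camera('side');cv2.imwrite('pics/side4.png',cv2.resize(p[50:300,240:540],None,fx=2.4,fy=2.4)[:,:,::-1])"
```

```text
t 11.63 pos [ 0.4505 -0.2741  0.1794] xang -98.05 zax [-0.0042  0.003  -1.    ] F [-0.71  0.68 -0.29] w 0.0389
lin [ 0.0021 -0.0003  0.0974]
rot [0.26 0.13 0.45]
```

View pics/side4.png

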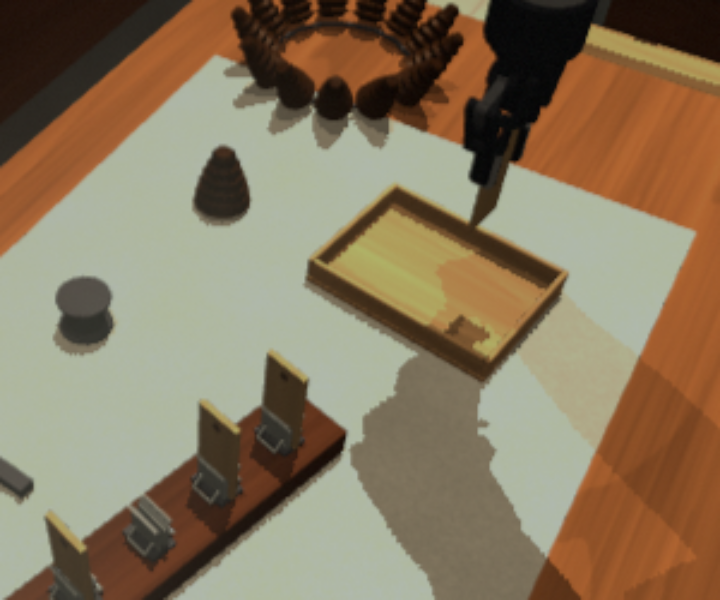

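The tag hangs above the tray with its bottom near crop (480,215). Lowering it.

jog_arm --jaw '[1,1,1,1,1,1,1,1]' --linear '[[0.002,0,0.015],[0.002,0,0.033],[0.002,0,0.051],[0.002,0,0.069],[0.002,0,0.082],[0.002,0,0.092],[0.002,0,0.099],[0.002,0,0.099]]' --delta_rot '[[0,0,0],[0,0,0],[0,0,0],[0,0,0],[0,0,0],[0,0,0],[0,0,0],[0,0,0]]'

```text
clock: 12.4
eef_pos: [0.4515, -0.2755, 0.0818]
tool_rot: [-0.656, 0.755, 0.001, -0.0]
ft_force: [-0.5, -0.4, -0.6]
grip_width: 0.039
```

jog_arm --jaw '[0.4,0.2,0,0,0,0,0,0]' --linear '[[0,0,0],[0,0,0],[0,0,0],[0,0,0],[0,0,-0.02],[0,0,-0.05],[0,0,-0.085],[0,0,-0.12]]' --delta_rot '[[0,0,0],[0,0,0],[0,0,0],[0,0,0],[0,0,0],[0,0,0],[0,0,0],[0,0,0]]'

```text
clock: 13.07
eef_pos: [0.4513, -0.2764, 0.2041]
tool_rot: [-0.656, 0.755, 0.0, -0.0]
ft_force: [-0.1, 0.1, 0.4]
grip_width: 0.0857
```

```bash
python3 -c "
from h import *
o=st([.5088,-.0228,.2],-15.2)
p,d=bot.camera('side');cv2.imwrite('pics/side5.png',cv2.resize(p[50:300,240:540],None,fx=2.4,fy=2.4)[:,:,::-1])"
```

```text
t 13.07 pos [ 0.4513 -0.2764  0.2041] xang -98.08 zax [-7.e-04  5.e-04 -1.e+00] F [-0.08  0.09  0.37] w 0.0857
lin [-0.2591 -0.0213  0.0042]
rot [ 2.000e-02  5.000e-02 -8.288e+01]
```

View pics/side5.png

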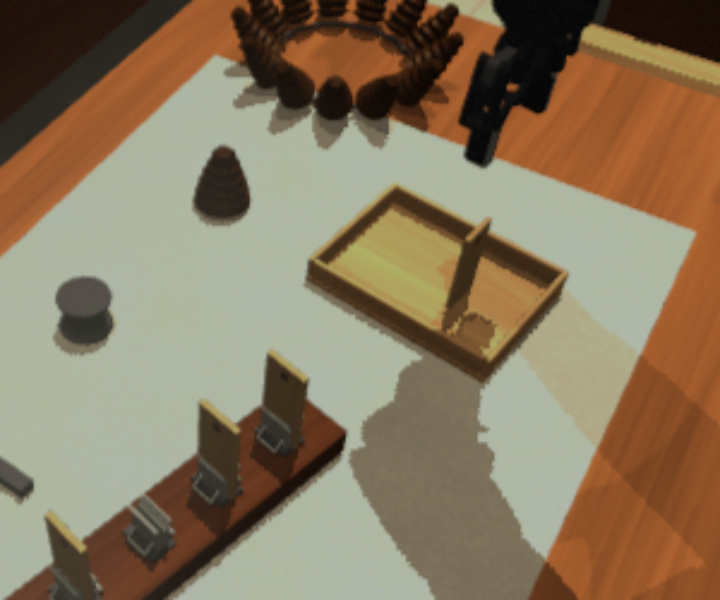

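The tag stands in the tray around (465,265). On to T4.

jog_arm --jaw '[0,0,0,0,0,0,0,0]' --linear '[[-0.022,-0.002,0],[-0.044,-0.004,0],[-0.066,-0.006,0],[-0.088,-0.008,0],[-0.11,-0.01,0],[-0.132,-0.012,0],[-0.154,-0.014,0],[-0.176,-0.016,0]]' --delta_rot '[[0,0,-6],[0,0,-12],[0,0,-18],[0,0,-24],[0,0,-30],[0,0,-36],[0,0,-42],[0,0,-48]]'

```text
clock: 13.78
eef_pos: [0.4926, -0.1037, 0.2032]
tool_rot: [0.907, -0.421, 0.001, -0.0]
ft_force: [-0.5, -0.1, -0.2]
grip_width: 0.0851
```

```bash
python3 -c "
from h import *
o=st([.5088,-.0228,.2],-15.2)"
```

```text
t 13.78 pos [ 0.4926 -0.1037  0.2032] xang -49.79 zax [ 1.1e-03 -3.0e-04 -1.0e+00] F [-0.5  -0.11 -0.22] w 0.0851
lin [-0.0513 -0.0645  0.0032]
rot [-2.000e-02 -6.000e-02 -3.459e+01]
```

jog_arm --jaw '[0,0,0,0,0,0,0,0]' --linear '[[-0.01,-0.013,0],[-0.02,-0.026,0],[-0.03,-0.038,0],[-0.04,-0.05,0],[-0.048,-0.06,0],[-0.0513,-0.0645,0],[-0.0513,-0.0645,0],[-0.0513,-0.0645,0]]' --delta_rot '[[0,0,-6],[0,0,-12],[0,0,-18],[0,0,-24],[0,0,-30],[0,0,-34.6],[0,0,-34.6],[0,0,-34.6]]'

```text
clock: 14.45
eef_pos: [0.509, -0.0237, 0.203]
tool_rot: [0.991, -0.135, 0.0, 0.0]
ft_force: [-0.0, -0.3, -1.1]
grip_width: 0.0858
```

```bash
python3 -c "
from h import *
o=st([.5088,-.0228,.102],-15.2)"
```

```text
t 14.45 pos [ 0.509  -0.0237  0.203 ] xang -15.56 zax [ 5.e-04 -3.e-04 -1.e+00] F [-0.01 -0.34 -1.13] w 0.0858
lin [-0.0005 -0.0008  0.101 ]
rot [ 0.01 -0.03 -0.36]
```

jog_arm --jaw '[0,0,0,0,0,0,0,0]' --linear '[[-0.0005,-0.0008,0.02],[-0.0005,-0.0008,0.04],[-0.0005,-0.0008,0.06],[-0.0005,-0.0008,0.077],[-0.0005,-0.0008,0.089],[-0.0005,-0.0008,0.097],[-0.0005,-0.0008,0.101],[-0.0005,-0.0008,0.101]]' --delta_rot '[[0,0,-0.3],[0,0,-0.3],[0,0,-0.3],[0,0,-0.3],[0,0,-0.3],[0,0,-0.3],[0,0,-0.3],[0,0,-0.3]]'

```text
clock: 15.12
eef_pos: [0.5082, -0.0234, 0.1012]
tool_rot: [0.991, -0.133, -0.001, 0.0]
ft_force: [0.7, 0.4, 0.1]
grip_width: 0.0856
```

```bash
python3 -c "
from h import *
o=st([.5088,-.0228,.102],-15.2)"
```

```text
t 15.12 pos [ 0.5082 -0.0234  0.1012] xang -15.26 zax [-0.0012 -0.     -1.    ] F [0.73 0.38 0.12] w 0.0856
lin [ 0.0004 -0.0007 -0.0008]
rot [ 0.02  0.07 -0.06]
```

jog_arm --jaw '[0.2,0.4,1,1,1,1,1,1]' --linear '[[0,0,0],[0,0,0],[0,0,0],[0,0,0],[0,0,0],[0,0,0],[0,0,0],[0,0,0]]' --delta_rot '[[0,0,0],[0,0,0],[0,0,0],[0,0,0],[0,0,0],[0,0,0],[0,0,0],[0,0,0]]'

```text
clock: 15.78
eef_pos: [0.5095, -0.023, 0.1028]
tool_rot: [0.991, -0.132, 0.001, -0.0]
ft_force: [-0.5, 0.0, 5.3]
grip_width: 0.0387
```

jog_arm --jaw '[1,1,1,1,1,1,1,1]' --linear '[[0,0,-0.0002],[0,0,-0.0004],[0,0,-0.0006],[0,0,-0.0008],[0,0,-0.001],[0,0,-0.001],[0,0,-0.001],[0,0,-0.001]]' --delta_rot '[[0,0,0],[0,0,0],[0,0,0],[0,0,0],[0,0,0],[0,0,0],[0,0,0],[0,0,0]]'

```text
clock: 16.45
eef_pos: [0.5094, -0.023, 0.1029]
tool_rot: [0.991, -0.132, 0.001, -0.0]
ft_force: [4.9, -1.2, 0.6]
grip_width: 0.0386
```

jog_arm --jaw '[1,1,1,1,1,1,1,1]' --linear '[[0,0,-0.0002],[0,0,-0.0004],[0,0,-0.0006],[0,0,-0.0008],[0,0,-0.001],[0,0,-0.001],[0,0,-0.001],[0,0,-0.001]]' --delta_rot '[[0,0,0],[0,0,0],[0,0,0],[0,0,0],[0,0,0],[0,0,0],[0,0,0],[0,0,0]]'

```text
clock: 17.12
eef_pos: [0.5093, -0.023, 0.1029]
tool_rot: [0.991, -0.132, 0.0, 0.0]
ft_force: [6.1, -1.4, -6.6]
grip_width: 0.0389
```

jog_arm --jaw '[1,1,1,1,1,1,1,1]' --linear '[[0,0,-0.0001],[0,0,-0.0002],[0,0,-0.0003],[0,0,-0.0003],[0,0,-0.0003],[0,0,-0.0003],[0,0,-0.0003],[0,0,-0.0003]]' --delta_rot '[[0,0,0],[0,0,0],[0,0,0],[0,0,0],[0,0,0],[0,0,0],[0,0,0],[0,0,0]]'

```text
clock: 17.78
eef_pos: [0.5093, -0.023, 0.1029]
tool_rot: [0.991, -0.132, 0.0, 0.0]
ft_force: [7.6, -1.2, -8.3]
grip_width: 0.0391
```

T4 doesn't move at 8 N, so it is firm. Releasing it and testing T3.

jog_arm --jaw '[1,1,1,0,0,0,0,0]' --linear '[[0,0,0.001],[0,0,0.0023],[0,0,0.0023],[0,0,0.0023],[0,0,0.0023],[0,0,0.0023],[0,0,0.0023],[0,0,0.0023]]' --delta_rot '[[0,0,0],[0,0,0],[0,0,0],[0,0,0],[0,0,0],[0,0,0],[0,0,0],[0,0,0]]'

```text
clock: 18.45
eef_pos: [0.5078, -0.0228, 0.1013]
tool_rot: [0.991, -0.132, -0.001, 0.0]
ft_force: [0.0, -0.2, 0.0]
grip_width: 0.086
```

```bash
python3 -c "
from h import *
st([.528,.0466,.102],-15.2)"
```

```text
t 18.45 pos [ 0.5078 -0.0228  0.1013] xang -15.17 zax [-1.9e-03  2.0e-04 -1.0e+00] F [ 0.03 -0.21  0.04] w 0.086
lin [ 0.0013 -0.0723 -0.0008]
rot [0.02 0.11 0.03]
```

jog_arm --jaw '[0,0,0,0,0,0,0,0]' --linear '[[0,-0.012,0],[0,-0.026,0],[0,-0.042,0],[0.001,-0.058,0],[0.001,-0.068,0],[0.001,-0.072,0],[0.001,-0.072,0],[0.001,-0.072,0]]' --delta_rot '[[0,0,0],[0,0,0],[0,0,0],[0,0,0],[0,0,0],[0,0,0],[0,0,0],[0,0,0]]'

```text
clock: 19.12
eef_pos: [0.5282, 0.0464, 0.1016]
tool_rot: [0.991, -0.132, -0.0, 0.0]
ft_force: [0.9, 0.1, 0.5]
grip_width: 0.0853
```

jog_arm --jaw '[0.2,0.4,1,1,1,1,1,1]' --linear '[[0,0,0],[0,0,0],[0,0,0],[0,0,0],[0,0,0],[0,0,0],[0,0,0],[0,0,0]]' --delta_rot '[[0,0,0],[0,0,0],[0,0,0],[0,0,0],[0,0,0],[0,0,0],[0,0,0],[0,0,0]]'

```text
clock: 19.78
eef_pos: [0.5285, 0.0459, 0.1021]
tool_rot: [0.991, -0.132, 0.0, 0.0]
ft_force: [-1.6, -2.1, 3.1]
grip_width: 0.0391
```

jog_arm --jaw '[1,1,1,1,1,1,1,1]' --linear '[[0,0,-0.0002],[0,0,-0.0004],[0,0,-0.0006],[0,0,-0.0008],[0,0,-0.001],[0,0,-0.001],[0,0,-0.001],[0,0,-0.001]]' --delta_rot '[[0,0,0],[0,0,0],[0,0,0],[0,0,0],[0,0,0],[0,0,0],[0,0,0],[0,0,0]]'

```text
clock: 20.45
eef_pos: [0.5281, 0.0461, 0.1025]
tool_rot: [0.991, -0.132, -0.0, 0.0]
ft_force: [0.1, -3.4, -2.0]
grip_width: 0.039
```

jog_arm --jaw '[1,1,1,1,1,1,1,1]' --linear '[[0,0,-0.0002],[0,0,-0.0004],[0,0,-0.0006],[0,0,-0.0008],[0,0,-0.001],[0,0,-0.001],[0,0,-0.001],[0,0,-0.001]]' --delta_rot '[[0,0,0],[0,0,0],[0,0,0],[0,0,0],[0,0,0],[0,0,0],[0,0,0],[0,0,0]]'

```text
clock: 21.12
eef_pos: [0.5281, 0.0463, 0.1037]
tool_rot: [0.991, -0.132, -0.0, 0.0]
ft_force: [-1.7, -2.1, -1.5]
grip_width: 0.0389
```

T3 slides at about 2 N, so it is weak. Drawing it out.

jog_arm --jaw '[1,1,1,1,1,1,1,1]' --linear '[[0,0,-0.003],[0,0,-0.008],[0,0,-0.014],[0,0,-0.02],[0,0,-0.026],[0,0,-0.032],[0,0,-0.038],[0,0,-0.042]]' --delta_rot '[[0,0,0],[0,0,0],[0,0,0],[0,0,0],[0,0,0],[0,0,0],[0,0,0],[0,0,0]]'

```text
clock: 21.78
eef_pos: [0.5294, 0.047, 0.1474]
tool_rot: [0.991, -0.132, 0.001, -0.001]
ft_force: [-0.4, -0.1, -0.2]
grip_width: 0.0387
```

jog_arm --jaw '[1,1,1,1,1,1,1,1]' --linear '[[0,0,-0.01],[0,0,-0.025],[0,0,-0.04],[0,0,-0.055],[0,0,-0.068],[0,0,-0.08],[0,0,-0.08],[0,0,-0.08]]' --delta_rot '[[0,0,0],[0,0,0],[0,0,0],[0,0,0],[0,0,0],[0,0,0],[0,0,0],[0,0,0]]'

```text
clock: 22.45
eef_pos: [0.529, 0.0465, 0.2268]
tool_rot: [0.991, -0.132, 0.001, -0.0]
ft_force: [-0.6, 0.0, -0.4]
grip_width: 0.0387
```

```bash
python3 -c "
from h import *
o=st([.512,-.285,.22],-98.5)
p,d=bot.camera('side');cv2.imwrite('pics/side6.png',cv2.resize(p[60:340,200:500],None,fx=2.1,fy=2.1)[:,:,::-1])"
```

```text
t 22.45 pos [0.529  0.0465 0.2268] xang -15.16 zax [ 2.3e-03  5.0e-04 -1.0e+00] F [-0.62  0.04 -0.39] w 0.0387
lin [0.0703 0.3244 0.0066]
rot [-1.400e-01 -5.000e-02  8.334e+01]
```

View pics/side6.png

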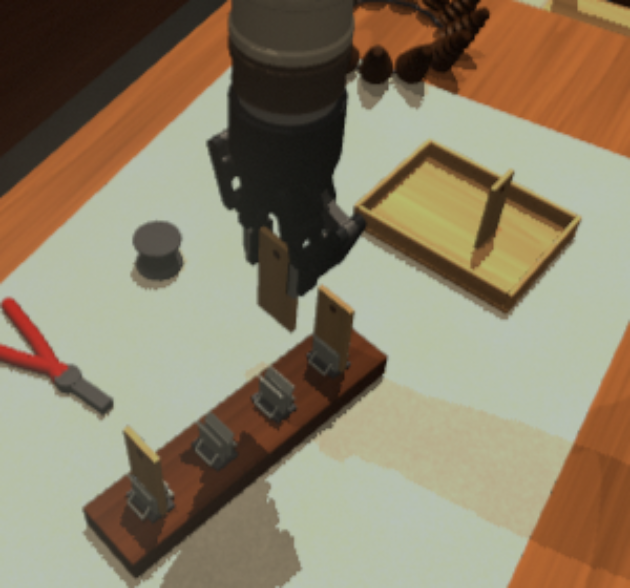

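The picture shows the second tag hanging clear at (278,280), the middle two clips empty, T1 and T4 home, and the first tag standing in the tray at (492,210).

jog_arm --jaw '[1,1,1,1,1,1,1,1]' --linear '[[0.003,0.015,0],[0.008,0.04,0],[0.014,0.067,0],[0.02,0.094,0],[0.026,0.121,0],[0.032,0.148,0],[0.038,0.175,0],[0.044,0.202,0]]' --delta_rot '[[0,0,6],[0,0,12],[0,0,18],[0,0,24],[0,0,30],[0,0,36],[0,0,42],[0,0,48]]'

```text
clock: 23.17
eef_pos: [0.5172, -0.1612, 0.2245]
tool_rot: [0.851, -0.526, -0.001, 0.0]
ft_force: [0.2, 0.0, 0.7]
grip_width: 0.0388
```

```bash
python3 -c "
from h import *
o=st([.512,-.285,.2],-98.5)"
```

```text
t 23.17 pos [ 0.5172 -0.1612  0.2245] xang -63.46 zax [-2.1e-03  9.0e-04 -1.0e+00] F [0.15 0.03 0.73] w 0.0388
lin [0.1085 0.0599 0.0244]
rot [ 0.11  0.07 35.04]
```

jog_arm --jaw '[1,1,1,1,1,1,1,1]' --linear '[[0.02,0.011,0],[0.04,0.022,0],[0.06,0.033,0],[0.08,0.044,0.005],[0.097,0.054,0.012],[0.1085,0.06,0.02],[0.1085,0.06,0.024],[0.1085,0.06,0.024]]' --delta_rot '[[0,0,6],[0,0,12],[0,0,18],[0,0,24],[0,0,30],[0,0,35],[0,0,35],[0,0,35]]'

```text
clock: 23.83
eef_pos: [0.5121, -0.2837, 0.1993]
tool_rot: [-0.655, 0.756, 0.002, -0.001]
ft_force: [0.7, 0.2, -1.7]
grip_width: 0.0388
```

```bash
python3 -c "
from h import *
o=st([.512,-.285,.08],-98.5)
p,d=bot.camera('side');cv2.imwrite('pics/side7.png',cv2.resize(p[50:300,240:540],None,fx=2.4,fy=2.4)[:,:,::-1])"
```

```text
t 23.83 pos [ 0.5121 -0.2837  0.1993] xang -98.14 zax [-0.004   0.0028 -1.    ] F [ 0.73  0.18 -1.66] w 0.0388
lin [ 0.0015 -0.0006  0.1193]
rot [0.25 0.13 0.36]
```

View pics/side7.png

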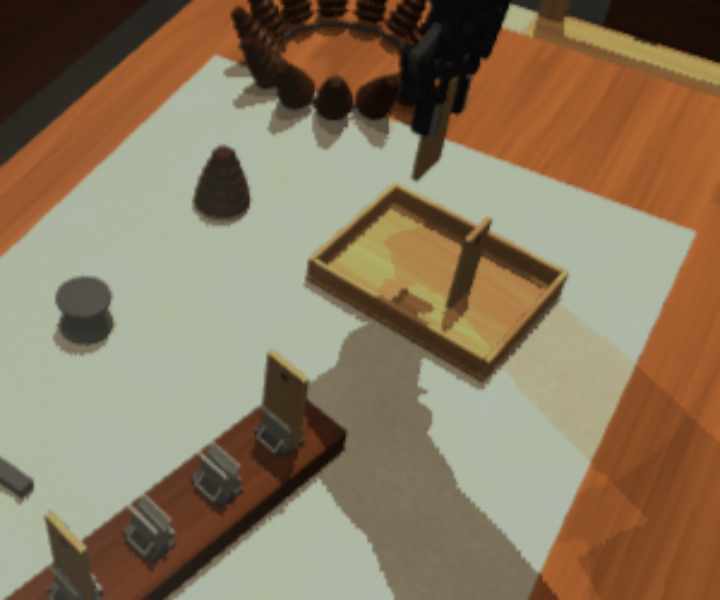

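The second tag hangs over the far part of the tray, with its bottom near (425,175). Lowering and releasing.

jog_arm --jaw '[1,1,1,1,1,1,1,1]' --linear '[[0,0,0.02],[0,0,0.042],[0,0,0.064],[0,0,0.084],[0,0,0.1],[0,0,0.11],[0,0,0.119],[0,0,0.119]]' --delta_rot '[[0,0,0],[0,0,0],[0,0,0],[0,0,0],[0,0,0],[0,0,0],[0,0,0],[0,0,0]]'

```text
clock: 24.55
eef_pos: [0.5128, -0.2828, 0.0814]
tool_rot: [-0.656, 0.755, 0.001, -0.0]
ft_force: [0.9, 0.3, -0.1]
grip_width: 0.0392
```

jog_arm --jaw '[0.4,0.2,0,0,0,0,0,0]' --linear '[[0,0,0],[0,0,0],[0,0,0],[0,0,0],[0,0,-0.02],[0,0,-0.05],[0,0,-0.085],[0,0,-0.12]]' --delta_rot '[[0,0,0],[0,0,0],[0,0,0],[0,0,0],[0,0,0],[0,0,0],[0,0,0],[0,0,0]]'

```text
clock: 25.22
eef_pos: [0.513, -0.2839, 0.2042]
tool_rot: [-0.655, 0.756, 0.0, -0.0]
ft_force: [0.7, -0.0, 0.2]
grip_width: 0.0854
```

jog_arm --jaw '[0,0,0,0,0,0,0,0]' --linear '[[0,0,-0.03],[0,0,-0.05],[0,0,-0.06],[0,0,-0.06],[0,0,-0.06],[0,0,-0.06],[0,0,-0.06],[0,0,-0.06]]' --delta_rot '[[0,0,0],[0,0,0],[0,0,0],[0,0,0],[0,0,0],[0,0,0],[0,0,0],[0,0,0]]'

```text
clock: 25.88
eef_pos: [0.5127, -0.2837, 0.2609]
tool_rot: [-0.655, 0.756, 0.002, -0.001]
ft_force: [0.1, -0.2, 0.0]
grip_width: 0.0851
```

Run:
```python
from h import *
st()
p,d=bot.camera('side');cv2.imwrite('pics/side8.png',cv2.resize(p[70:340,220:500],None,fx=2.2,fy=2.2)[:,:,::-1])
h=cv2.cvtColor(p,cv2.COLOR_RGB2HSV)
for nm,z0 in(('now',p),('start',np.load('side0rgb.npy'))):
    h=cv2.cvtColor(z0,cv2.COLOR_RGB2HSV)
    m=((h[...,0]>20)&(h[...,0]<35)&(h[...,1]>70)&(h[...,2]>110)).astype(np.uint8);m[:190]=0;m[340:]=0;m[:,:230]=0;m[:,390:]=0
    n,l,s,c=cv2.connectedComponentsWithStats(m)
    print(nm,[(c[i].round(2),plane('side',c[i],.124)[0].round(4)) for i in range(1,n) if s[i,4]>20])
p,d=bot.camera('top');cv2.imwrite('pics/top8.png',cv2.resize(p[100:330,190:490],None,fx=2.4,fy=2.4)[:,:,::-1])
```

```text
t 25.88 pos [ 0.5127 -0.2837  0.2609] xang -98.17 zax [-0.0032  0.0018 -1.    ] F [ 0.13 -0.17  0.  ] w 0.0851
now [(array([359.82, 201.98]), array([ 0.5091, -0.023 ,  0.124 ])), (array([266.97, 270.67]), array([0.567 , 0.1847, 0.124 ]))]
start [(array([359.76, 201.76]), array([ 0.5094, -0.0234,  0.124 ])), (array([331.06, 222.7 ]), array([0.5293, 0.0459, 0.124 ])), (array([300.49, 245.84]), array([0.5478, 0.1155, 0.124 ])), (array([266.98, 270.7 ]), array([0.567 , 0.1847, 0.124 ]))]
```

View pics/side8.png

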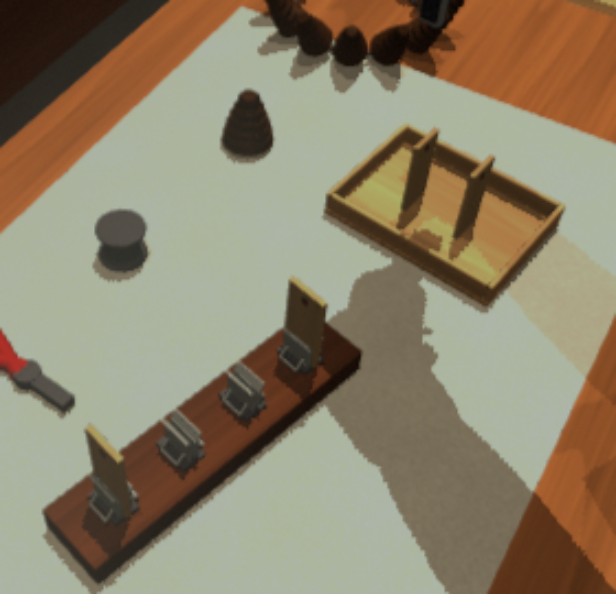

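View pics/top8.png

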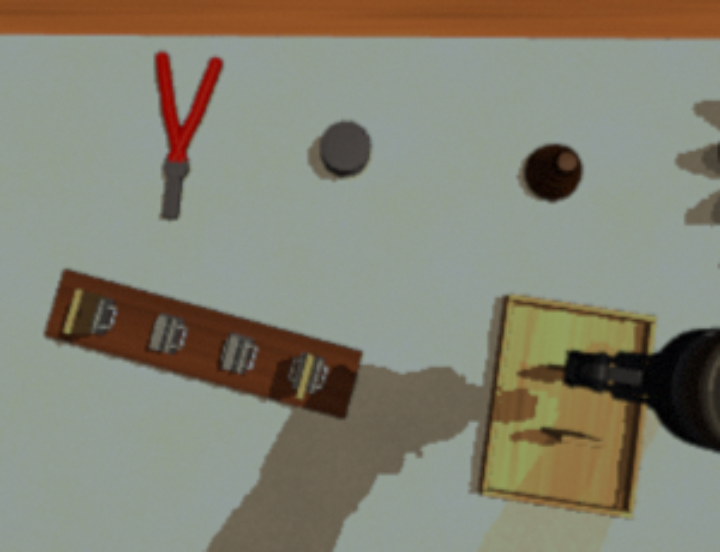

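Both tags stand inside the tray, and T1 and T4 have shifted less than 0.5 mm from their start pixels. The bystanders are undisturbed and the arm is clear. Handing in.

```bash
python3 -c "
from workcell import bot
print(bot.job_done())"
```

```text
the job is handed in; nothing more can be done
None
```

The job is handed in at about 26 s of the 72 s allowed. The tags from the two weak clips, the middle two in the row, are in the tray.

| Clip (from the robot's left) | Tug result | Outcome |
|---|---|---|
| First | Held against 8.1 N without moving | Firm; tag set back down and released |
| Second | Slid at a steady reading of about 6 N | Weak; tag drawn out to the tray |
| Third | Slid at a reading of about 2 N | Weak; tag drawn out to the tray |
| Fourth | Held against 8.3 N without moving | Firm; tag set back down and released |

- **Tags:** In the last pictures both drawn tags stand upright on the tray floor. The two firm tags are upright, with their top edges within 0.5 mm of where they started.
- **Bystanders and arm:** The pine cone, pliers and wire spool look unmoved, though I judged this by eye and did not measure it. The arm is up and clear with the gripper open.
- **Disagreement:** The second clip's 6 N is a little above the stated 2–5 N for a weak clip. I took it as weak because the tag kept rising at that constant force.
- **Not tested:** I never pulled the firm clips to the full 12 N, so as not to risk drawing those tags out.

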